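# Press and slide a sample cartridge into the analyser dock

## Robot

A 6-joint arm with a two-finger parallel gripper is mounted at the origin on the work surface. World frame = base frame: x ahead of the robot, y to its left, z up, the work surface at z = 0. Lengths are in mm, angles in degrees, forces in N, time in s.
With the tool pointing down it reaches from about 350 to 850 mm from the base axis. Payload 8.1 kg.
Tool frame: the origin (TCP) lies midway between the tips of the shut fingers; the grasp point (between the pads) lies 19 mm behind it; z points along the fingers, y is the line along which they close (so a half turn about z gives the same grasp; the last joint's range is limited). The gripper opens to 85 mm and grips with 20 to 120 N. Pads are 22 mm wide; open, the fingers measure 114 mm over their backs; the gripper's body (76 mm by 85 mm) begins 54 mm behind the grasp point. The pads swing forward as they close: fully open they stand 13 mm farther back than shut.
Start: joints at [62.2, 7.471, 85.268, -0, 87.261, -4.893], TCP at [233.52, 552.697, 231.292] pointing down, gripper open.
Joint ranges: [-169.43, 169.43], [-51.17, 129.36], [1.28, 143.12], [-76.62, 256.62], [0, 156.53], [-152.29, 152.29]. Speed limits (degrees/s): [136.94, 136.94, 159.86, 180, 180, 180].

## Interface

Orientations are given as [roll, pitch, yaw] about the fixed x, y, z axes, in that order (R = Rz(yaw) Ry(pitch) Rx(roll)).
In Python, from bench import r gives the robot as it stands.
- The arm moves only by the tool send_rows, never from a script. Its argument "increments" is a list of rows, each a list of 6 numbers: the shift along the tool's x, y, z in mm, then the turn, a rotation vector about the tool's x, y, z in rad. A call has 1 to 5 rows; each row shifts and turns the commanded pose from where the row before left it, along the tool's axes as they then stand; what a row does not reach is not made up. A row lasts 1/8 s, in which the tool goes at most 62.5 mm and 10.7 degrees, less where a joint would pass 70% of its speed; a pose out of reach is approached as far as the arm can. A call is refused whole if a number of a shift passes 62.5 or a number of a turn 0.188, either way. A call with a gripper value outside its range is refused whole. "grip" is the closure, from -1 (fully open) to 1 (shut), set as the call begins (left out, the last holds). The fingers move at their own pace and stop on an object; "grip_force" is the grip in N (left out, the last holds). Time passes only in rows, so rows that do not move let the fingers close. It gives the time, the measured TCP pose, the force, the opening and the grip force at its end, in the units of the state.
- r.sense(): the state, without advancing time (a new reading comes with each control period).
- r.snapshot(name): name is "scene" or "top" or "wrist"; returns a dict with "img" (480x640x3 uint8, blue, green, red), "z_map" (480x640 float32, mm along the optical axis (not along the pixel's ray), 0 where there is no reading), "fx", "fy", "cx", "cy" (pixels), "view" (4x4, takes a point from world to camera coordinates). Camera axes: x right, y down, z forward; pixel columns grow to the right and rows downward; lengths in mm; the calibration is good to about 2 mm. The wrist camera is an equidistant fisheye: a pixel r from the principal point sees the ray r / f radians off the axis. A picture is of the moment at which its call begins.
- r.hand_in(): hands the job in; it is judged then, once.
The state is a dict: "time": time; "joint_pos": joint angles; "qd": joint speeds; "joint_efforts": joint torques, N m; "tool_pos": TCP position; "tcp_rot": TCP orientation; "ft_force": force on the tool from outside, world axes, zero at the start; "wrist_torque": the same for the moment, N m; "finger_gap": finger opening in mm; "grip_force": force on a finger pad.
Only numpy, scipy, OpenCV 4.12 (cv2) and the standard library are available. Lean on these libraries where they do the work, as an engineer would, in place of code of your own. Each camera call takes 0.05 s, during which the arm holds its last target. There are 200 camera calls.

## Task

Load the blue sample cartridge into the analyser: with your fingertips press it down hard on the dark thumb pad behind its white rib, against the sprung orange tongue, until it lies on the runners, and keep it pressed while you slide it along under the steel gate bar and the leaf spring, home against the end stop, so that the tongue springs up behind it. Then let go. Do not lift the cartridge, and leave the tube rack, the jar and the marker where they are.

Things in the scene. Friction and masses are not known exactly. Their poses are not given: they have to be found in the camera images.
- cartridge: Loose blue cartridge, 100 (x) x 64 x 12 mm, 0.12 kg. Origin: centre of underside; +x its front, with six amber wells, which goes in first. On top a white cross rib, 8 mm high, 60 wide, at x = -12 to -6 mm; behind it the flat dark thumb pad, x = -50 to -12 mm. It starts raised on the tongue, 6 mm above the runners, its front 5 to 9 mm short of the gate bar.
- thumb_pad (a point): Centre of the dark thumb pad on the cartridge's top face (12 mm above its underside), 32 mm behind the cartridge's centre and 20 mm behind the rib; axes as the cartridge. The place to press; a fingertip that slips forward comes up against the rib and pushes on it.
- dock: Fixed track before a low white analyser head. Origin: on the bench, mid-width; +x = loading direction. White runners (top z = 20 mm) and side walls (inner faces y = +-33.5, top z = 32) run from x = -92 to 73 mm, open above and at the rear. End stop: black face at x = 73 mm; head behind it to x = 155, y = +-65, 42 mm high.
- gate (a point): Middle of the underside of the fixed steel gate bar across the track (dock x = 23 to 31, z = 34 to 44 mm, 93 wide). A seated cartridge (top at 32 mm) passes under; a raised one (38 mm) butts against it. From its far side a 30 mm wide leaf spring slopes down 38 mm to z = 26 mm; the cartridge's front lifts it, then it bears down with about 6 N and drags.
- dock_home (a point): Where the centre of the cartridge's underside lies when home: on the runners, front against the end stop (dock x = 23, y = 0, z = 20 mm); axes as the dock (x = loading direction).
- tongue (a joint): Travel of the sprung orange tongue, m: 0 = up (top 26 mm above the bench), 0.006 = level with the runners, 0.0075 = fully down. Tongue 46 x 40 mm, dock x = -77 to -31 mm. It pushes up with 7 N when up, 10 N when level. Once the cartridge is home the tongue is free, 4 mm behind its rear end, and springs up to 0 as a latch.
- tube_rack: Bystander: white rack with five capped tubes, 110 x 40 x 80 mm. Origin: centre of its underside.
- jar: Bystander: amber specimen jar with orange lid, 60 mm diameter, 70 mm high. Origin: centre of its underside.
- marker: Bystander: marker pen lying on the bench, 130 mm long along its x, 13 mm thick. Origin: middle, at the bench.
Mind the look-alikes: they are no part of the job. Several things have the shape of the cartridge; the one meant has the colours described above.

How it is judged:
By the outcome, as a careful person would: the job done as asked, in the order asked, and still so for the second after the job is handed in, with the robot touching nothing.
It also fails if it takes over 42 s, if anything falls off the work surface, if the arm or the gripper's body presses on something with over 40 N, if the wrist force passes 120 N, or if a joint passes its speed limit or range.

## Working session

There is one attempt and no reset: what is moved stays moved. The work goes in short steps, Python scripts to look and compute and a tool call to move; the robot and the scene stay as the last step left them, time stands still between calls to the robot, and variables do not carry over. Pictures are saved under pics/ and viewed, at most 10 in all, crops included, and the job is handed in when it is done.

Besides the shell and the picture viewer there is one more tool, called after "Request:" by a JSON object that holds its "fn" and its "kwargs", one argument or row to a line. send_rows: Moves the arm, as the interface text tells. Its arguments: {"type":"object","properties":{"increments":{"type":"array"},"grip":{"type":"number"},"grip_force":{"type":"number"}},"required":["increments"]}

```bash
mkdir -p pics; ls; python3 - <<'E'
from bench import r
import cv2,pickle
s=r.sense();print(s)
d={n:r.snapshot(n) for n in("scene","top")}
pickle.dump(d,open('d.pkl','wb'))
for n in d:
    cv2.imwrite(f'pics/{n}1.png',d[n]['img']);print(n,d[n]['fx'],d[n]['cx'],d[n]['cy'],d[n]['view'].round(3).tolist())
E
```

```text
pics
{'time': 0.0, 'joint_pos': array([ 6.22010167e+01,  7.51420301e+00,  8.53304091e+01, -1.95064405e-03,
        8.72586834e+01, -4.89400670e+00]), 'qd': array([ 0.0410532 , -0.11648646,  0.07604317,  0.01957818, -0.00511541,
        0.0244127 ]), 'joint_efforts': array([-3.33688340e-04, -5.69387734e+01, -5.00555134e+01, -1.74591892e-04,
        1.45450851e-02,  1.95545323e-05]), 'tool_pos': array([233.26998361, 552.21217893, 230.24300879]), 'tcp_rot': array([-1.79896915e+02, -6.87127331e-03,  1.57095112e+02]), 'ft_force': array([0.26181787, 0.0347793 , 0.19569691]), 'wrist_torque': array([ 0.08175824, -0.03707897,  0.03280316]), 'grip_force': 0.0, 'finger_gap': 85.72103775689772}
scene 523.7490751227654 316.39027901331815 237.64335443468244 [[-0.671, 0.742, 0.015, 357.632], [0.477, 0.447, -0.757, -228.54], [-0.568, -0.5, -0.653, 1460.652], [0.0, 0.0, 0.0, 1.0]]
top 503.67761885593654 321.2181990047198 237.84006636641007 [[-0.007, -1.0, -0.019, 51.633], [-0.994, 0.009, -0.108, 562.073], [0.108, 0.018, -0.994, 827.331], [0.0, 0.0, 0.0, 1.0]]
```

View pics/scene1.png

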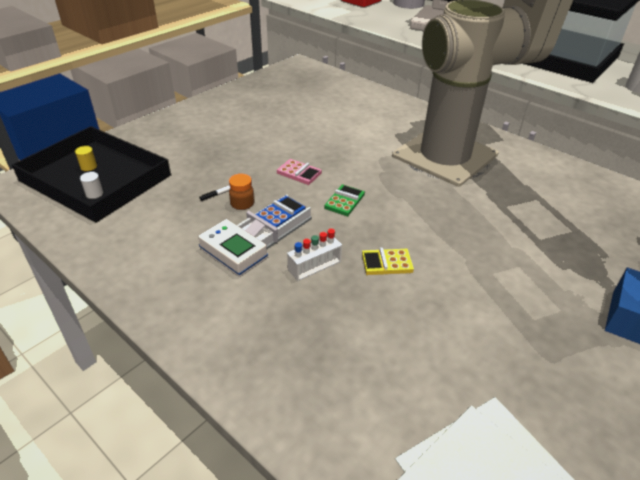

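View pics/top1.png

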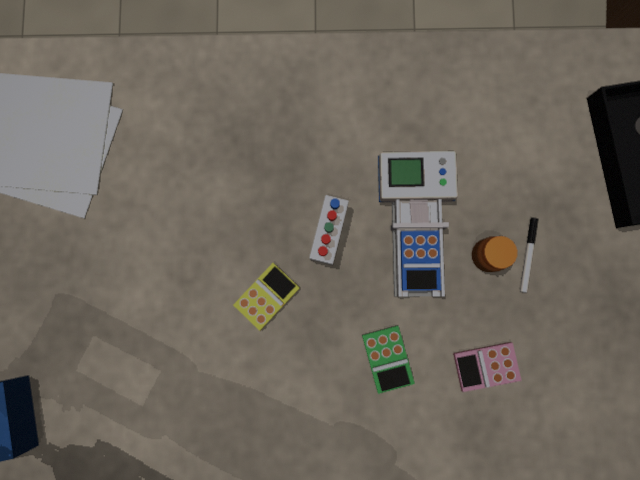

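The top view shows the blue cartridge in the dock at about (422,262), with its pad at (422,280), the gate bar at (420,225) and the head at (418,176). The look-alikes are yellow (267,296), green (388,358) and pink (487,367); I choose the blue one, and the scene view shows it at (280,213).

```bash
cat > h.py <<'E'
import numpy as np,cv2
def ray(d,u,v,z):
    V=d['view'];R=V[:3,:3];c=-R.T@V[:3,3]
    q=R.T@np.array([(u-d['cx'])/d['fx'],(v-d['cy'])/d['fy'],1.])
    return c+q*(z-c[2])/q[2]
def proj(d,p):
    q=d['view'][:3,:3]@p+d['view'][:3,3];return d['fx']*q[0]/q[2]+d['cx'],d['fy']*q[1]/q[2]+d['cy']
E
python3 - <<'E'
import pickle;from h import *
d=pickle.load(open('d.pkl','rb'))
t=d['top'];im=t['img'];h=cv2.cvtColor(im,cv2.COLOR_BGR2HSV)
roi=np.zeros(im.shape[:2],np.uint8);roi[228:300,390:450]=255
def rect(m,z):
    m=cv2.morphologyEx(m,cv2.MORPH_OPEN,np.ones((2,2)))
    c=max(cv2.findContours(m,0,1)[0],key=cv2.contourArea)
    w=np.array([ray(t,u,v,z)[:2] for u,v in c[:,0]],np.float32)
    return cv2.minAreaRect(w),cv2.boundingRect(c)
blue=cv2.inRange(h,(100,100,40),(130,255,255))&roi
blue=cv2.morphologyEx(blue,cv2.MORPH_CLOSE,np.ones((9,9)))
print('blue',rect(blue,38))
pad=cv2.inRange(h,(0,0,0),(180,255,45))&roi;pad[:262]=0
print('pad',rect(pad,38))
head=cv2.inRange(h,(0,0,120),(180,60,255));head[200:]=0;head[:140]=0;head[:,:370]=0;head[:,465:]=0
print('head',rect(head,42))
print('z at pad',[ (lambda V,u,v,z:(V[:3,:3].T@(np.array([(u-t['cx'])/t['fx']*z,(v-t['cy'])/t['fy']*z,z])-V[:3,3])).round(1))(t['view'],u,v,t['z_map'][v,u]) for u,v in((422,280),(422,262),(420,225),(433,195),(440,160))])
cv2.imwrite('pics/crop1.png',cv2.resize(im[140:310,370:470],None,fx=3.5,fy=3.5,interpolation=2))
E
```

```text
blue (((521.4548950195312, -120.52294921875), (64.77392578125, 97.32996368408203), 89.57564544677734), (402, 232, 40, 59))
pad (((488.5694274902344, -120.86165618896484), (47.12922286987305, 28.283479690551758), 89.53629302978516), (408, 272, 29, 18))
head (((676.748779296875, -113.06046295166016), (148.1868133544922, 99.17308044433594), 88.9695053100586), (371, 141, 88, 58))
z at pad [array([ 489.4, -121. ,   37.1]), array([ 519.4, -121.8,   37.7]), array([ 581. , -118.9,   45.2]), array([ 632. , -142.4,   43.8]), array([ 692.3, -156.2,   43.5])]
```

View pics/crop1.png

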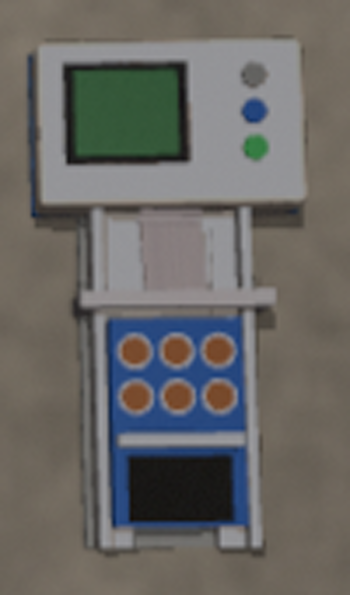

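The crop confirms the blue cartridge with amber wells, its white rib and its black pad (pad centre about 488, -121, measured height about 37.5). Its front is just short of the gate bar. Next I close the fingers and go above it.

Request:
{"fn": "send_rows", "kwargs": {
  "increments": [
    [0,0,0,0,0,-0.1333],
    [0,0,0,0,0,-0.1333],
    [0,0,0,0,0,-0.1333],
    [-21,-56,0,0,0,0],
    [-21,-56,0,0,0,0]
  ],
  "grip": 1,
  "grip_force": 60
}}

```text
time: 0.72
tool_pos: [275.4, 439.3, 230.3]
tcp_rot: [-179.9, -0.0, -179.9]
ft_force: [1.9, -0.2, 0.1]
finger_gap: -0.2
grip_force: 0.0
```

Request:
{"fn": "send_rows", "kwargs": {
  "increments": [
    [-21,-56,0,0,0,0],
    [-21,-56,0,0,0,0],
    [-21,-56,0,0,0,0],
    [-21,-56,0,0,0,0],
    [-21,-56,0,0,0,0]
  ]
}}

```text
time: 1.35
tool_pos: [380.7, 158.9, 231.1]
tcp_rot: [180.0, 0.0, -180.0]
ft_force: [1.3, -0.1, 0.6]
finger_gap: -0.4
grip_force: 0.0
```

Request:
{"fn": "send_rows", "kwargs": {
  "increments": [
    [-21,-56,0,0,0,0],
    [-21,-56,0,0,0,0],
    [-21,-56,0,0,0,0],
    [-21,-56,0,0,0,0],
    [-21,-56,0,0,0,0]
  ]
}}

```text
time: 1.98
tool_pos: [485.8, -121.3, 231.0]
tcp_rot: [180.0, -0.0, 180.0]
ft_force: [0.8, 0.1, -0.6]
finger_gap: 0.0
grip_force: 0.0
```

Request:
{"fn": "send_rows", "kwargs": {
  "increments": [
    [0,0,40,0,0,0],
    [0,0,40,0,0,0],
    [0,0,0,0,0,0],
    [0,0,0,0,0,0]
  ]
}}

```text
time: 2.48
tool_pos: [486.1, -119.3, 152.7]
tcp_rot: [-180.0, 0.1, -180.0]
ft_force: [1.1, -0.1, 0.5]
finger_gap: -0.0
grip_force: 0.0
```

```bash
python3 - <<'E'
from bench import r
import cv2,pickle
d={n:r.snapshot(n) for n in("wrist","top")}
pickle.dump(d,open('d2.pkl','wb'))
w=d['wrist'];print(w['fx'],w['cx'],w['cy'],w['view'].round(3).tolist(),r.sense()['tool_pos'])
cv2.imwrite('pics/w2.png',w['img'])
E
```

```text
371.64829954431775 314.2099963374012 238.25391249596314 [[-0.001, 1.0, -0.001, 120.024], [0.945, 0.001, 0.328, -475.445], [0.328, -0.001, -0.945, 147.532], [0.0, 0.0, 0.0, 1.0]] [ 486.93897854 -119.52386143  153.6703146 ]
```

View pics/w2.png

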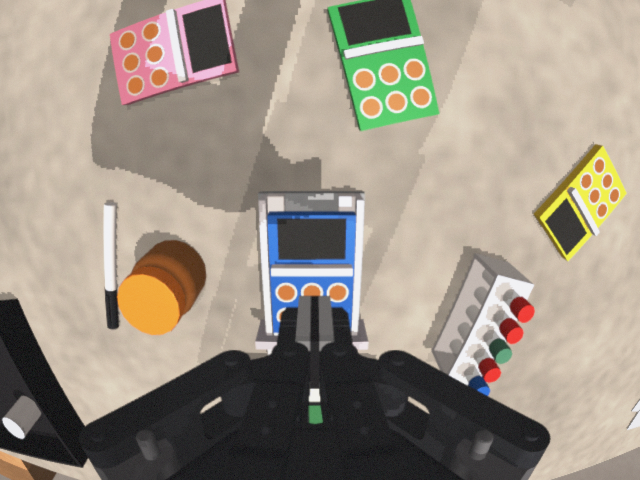

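The wrist view shows the pad at (278–349, 216–263), the rib at v≈271, the side walls at u≈262 and 361, and the gate bar at v≈340. I turn these into points on their planes.

```bash
cat >> h.py <<'E'
def fray(d,u,v,z):
    V=d['view'];R=V[:3,:3];c=-R.T@V[:3,3]
    x,y=(u-d['cx'])/d['fx'],(v-d['cy'])/d['fy'];th=np.hypot(x,y)
    k=np.sin(th)/th if th>1e-9 else 1
    q=R.T@np.array([x*k,y*k,np.cos(th)]);return c+q*(z-c[2])/q[2]
E
python3 - <<'E'
import pickle;from h import *
d=pickle.load(open('d2.pkl','rb'))['wrist'];im=d['img'];h=cv2.cvtColor(im,cv2.COLOR_BGR2HSV)
def big(m,box):
    r=np.zeros_like(m);a,b,c,e=box;r[b:e,a:c]=m[b:e,a:c]
    return max(cv2.findContours(r,0,1)[0],key=cv2.contourArea)
def rect(c,z):
    return cv2.minAreaRect(np.array([fray(d,u,v,z)[:2] for u,v in c[:,0]],np.float32))
print('pad',rect(big(cv2.inRange(h,(0,0,0),(180,255,70)),(270,205,358,268)),38))
b=cv2.morphologyEx(cv2.inRange(h,(100,120,40),(130,255,255)),cv2.MORPH_CLOSE,np.ones((15,15)))
c=big(b,(262,195,365,300));print('blue',rect(c,38),cv2.boundingRect(c))
rib=big(cv2.inRange(h,(0,0,170),(180,60,255)),(273,264,353,279));print('rib',rect(rib,46))
for n,u,v,z in[('wallL rear',262,192,32),('wallR rear',362,192,32),('gateL',256,345,44),('gateR',368,345,44),('gateLr',258,333,44),('gateRr',366,333,44)]:print(n,fray(d,u,v,z).round(1))
E
```

```text
pad ((490.7300720214844, -121.65291595458984), (48.1990966796875, 30.343948364257812), 89.9371109008789)
blue ((505.5417175292969, -121.68301391601562), (70.63341522216797, 63.84828567504883), 0.1455884724855423) (268, 212, 88, 88)
rib ((513.3759765625, -120.69290924072266), (5.762176513671875, 58.51067352294922), 0.10835918039083481)
wallL rear [ 456.8 -157.5   32. ]
wallR rear [456.7 -84.8  32. ]
gateL [ 581.8 -167.5   44. ]
gateR [581.5 -74.9  44. ]
gateLr [ 569.6 -165.    44. ]
gateRr [569.3 -77.4  44. ]
```

Axis y ≈ -121 and yaw ≈ 0. The press point is about (490, -121). I descend to just above the pad.

Request:
{"fn": "send_rows", "kwargs": {
  "increments": [
    [-4,-2,40,0,0,0],
    [0,0,40,0,0,0],
    [0,0,20,0,0,0],
    [0,0,0,0,0,0],
    [0,0,0,0,0,0]
  ]
}}

```text
time: 3.2
tool_pos: [491.2, -121.7, 53.4]
tcp_rot: [-179.9, 0.2, -180.0]
ft_force: [0.8, -0.5, 0.3]
finger_gap: 0.0
grip_force: 0.0
```

Request:
{"fn": "send_rows", "kwargs": {
  "increments": [
    [0,0,5,0,0,0],
    [0,0,4,0,0,0],
    [0,0,2,0,0,0],
    [0,0,2,0,0,0],
    [0,0,0,0,0,0]
  ]
}}

```text
time: 3.82
tool_pos: [489.6, -121.3, 38.2]
tcp_rot: [-180.0, -0.0, -180.0]
ft_force: [0.4, -0.5, -0.4]
finger_gap: 0.1
grip_force: 0.0
```

Request:
{"fn": "send_rows", "kwargs": {
  "increments": [
    [0,0,2,0,0,0],
    [0,0,0,0,0,0]
  ]
}}

```text
time: 4.08
tool_pos: [489.9, -121.4, 36.8]
tcp_rot: [-180.0, 0.0, -180.0]
ft_force: [-1.8, 0.8, 5.9]
finger_gap: 0.3
grip_force: 2.9
```

Request:
{"fn": "send_rows", "kwargs": {
  "increments": [
    [0,0,2,0,0,0],
    [0,0,0,0,0,0]
  ]
}}

```text
time: 4.32
tool_pos: [490.2, -121.5, 35.0]
tcp_rot: [-180.0, 0.1, -180.0]
ft_force: [-1.9, 0.9, 6.6]
finger_gap: -0.4
grip_force: 3.4
```

Request:
{"fn": "send_rows", "kwargs": {
  "increments": [
    [0,0,2,0,0,0],
    [0,0,0,0,0,0]
  ]
}}

```text
time: 4.58
tool_pos: [490.4, -121.5, 33.2]
tcp_rot: [-180.0, 0.1, -180.0]
ft_force: [-0.6, -0.5, 8.1]
finger_gap: -0.4
grip_force: 3.9
```

Request:
{"fn": "send_rows", "kwargs": {
  "increments": [
    [0,0,1.5,0,0,0],
    [0,0,0,0,0,0]
  ]
}}

```text
time: 4.82
tool_pos: [490.6, -121.6, 32.1]
tcp_rot: [-180.0, 0.1, -180.0]
ft_force: [-2.5, 0.4, 9.9]
finger_gap: -0.1
grip_force: 4.8
```

Request:
{"fn": "send_rows", "kwargs": {
  "increments": [
    [0,0,1,0,0,0],
    [0,0,0,0,0,0]
  ]
}}

```text
time: 5.08
tool_pos: [491.2, -121.9, 32.0]
tcp_rot: [-179.9, 0.2, -180.0]
ft_force: [-3.9, 1.5, 15.9]
finger_gap: 0.2
grip_force: 8.2
```

Request:
{"fn": "send_rows", "kwargs": {
  "increments": [
    [0,0,1,0,0,0],
    [0,0,1,0,0,0],
    [0,0,0,0,0,0]
  ]
}}

```text
time: 5.45
tool_pos: [492.6, -122.4, 31.9]
tcp_rot: [-179.9, 0.3, -180.0]
ft_force: [-7.4, 1.7, 30.3]
finger_gap: 0.1
grip_force: 14.6
```

Request:
{"fn": "send_rows", "kwargs": {
  "increments": [
    [-2,0,0,0,0,0],
    [-2,0,0,0,0,0],
    [-2,0,0,0,0,0],
    [-2,0,0,0,0,0]
  ]
}}

```text
time: 5.95
tool_pos: [500.5, -122.7, 31.9]
tcp_rot: [-179.8, 0.3, -180.0]
ft_force: [-8.5, 0.2, 28.7]
finger_gap: -0.4
grip_force: 14.4
```

```bash
cat > look.py <<'E'
import sys,cv2
from bench import r
for n in sys.argv[2:]: cv2.imwrite(f'pics/{n}{sys.argv[1]}.png',r.snapshot(n)['img'])
a=[cv2.imread(f'pics/{n}{sys.argv[1]}.png') for n in sys.argv[2:]]
a=[x[150:480,150:480] if n=='wrist' else cv2.resize(x[140:305,350:515],(330,330),interpolation=2) for x,n in zip(a,sys.argv[2:])]
cv2.imwrite(f'pics/look{sys.argv[1]}.png',cv2.hconcat(a))
E
python3 look.py 3 wrist top
```

```text
(no output)
```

View pics/look3.png

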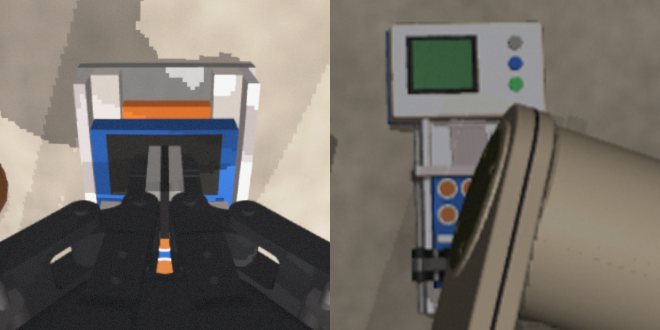

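The wrist crop shows the cartridge level between the walls, the fingertips still on the pad, and the orange tongue visible behind the cartridge. I check its advance from the rear edge at pixel (315,279).

```bash
cat > rear.py <<'E'
from h import *
from bench import r
d=r.snapshot('wrist');h=cv2.cvtColor(d['img'],cv2.COLOR_BGR2HSV)
b=cv2.inRange(h,(100,120,120),(130,255,255))  # bright top-face blue, per column first from above
m=cv2.inRange(h,(100,120,30),(130,255,255));m[:200]=0;m[420:]=0;m[:,:200]=0;m[:,430:]=0
c=max(cv2.findContours(m,0,1)[0],key=cv2.contourArea);x,y,w,hh=cv2.boundingRect(c)
u=x+w//2
print('blue box',x,y,w,hh,'rear lower edge',fray(d,u,y,20)[:2].round(1),'column V',h[y:y+25:2,u,2].tolist())
for v in (y+8,y+10,y+12,y+14):print(v,fray(d,u,v,32)[:2].round(1))
print(r.sense()['tool_pos'].round(1),r.sense()['ft_force'].round(1))
E
python3 rear.py
```

```text
blue box 240 269 148 88 rear lower edge [ 484.1 -122.9] column V [99, 102, 99, 97, 101, 112, 172, 172, 68, 55, 49, 50, 55]
277 [ 482.4 -122.9]
279 [ 483.3 -122.9]
281 [ 484.3 -122.9]
283 [ 485.2 -122.9]
[ 500.8 -122.7   31.9] [-5.4  0.2 26.9]
```

It follows the fingertips with no slip. I keep sliding, with a small centring correction.

Request:
{"fn": "send_rows", "kwargs": {
  "increments": [
    [-2.5,0.5,0,0,0,0],
    [-2.5,0.5,0,0,0,0],
    [-2.5,0,0,0,0,0],
    [-2.5,0,0,0,0,0]
  ]
}}

```text
time: 6.6
tool_pos: [510.5, -121.8, 31.9]
tcp_rot: [-179.8, 0.3, -180.0]
ft_force: [-7.4, 1.0, 28.9]
finger_gap: -0.2
grip_force: 14.1
```

Request:
{"fn": "send_rows", "kwargs": {
  "increments": [
    [-2.5,0,0,0,0,0],
    [-2.5,0,0,0,0,0],
    [-2.5,0,0,0,0,0],
    [-2.5,0,0,0,0,0]
  ]
}}

```text
time: 7.1
tool_pos: [520.5, -121.7, 32.0]
tcp_rot: [-179.9, 0.3, -180.0]
ft_force: [-7.0, -0.5, 27.5]
finger_gap: 0.2
grip_force: 13.9
```

```bash
python3 rear.py
```

```text
blue box 240 269 148 88 rear lower edge [ 503.8 -121.9] column V [96, 97, 99, 100, 99, 112, 169, 169, 64, 51, 52, 44, 51]
277 [ 502.1 -121.8]
279 [ 503.1 -121.8]
281 [ 504.  -121.8]
283 [ 505.  -121.8]
[ 520.8 -121.7   31.9] [-5.6  0.5 27.6]
```

Request:
{"fn": "send_rows", "kwargs": {
  "increments": [
    [-2.5,0,0,0,0,0],
    [-2.5,0,0,0,0,0],
    [-2.5,0,0,0,0,0],
    [-2.5,0,0,0,0,0]
  ]
}}

```text
time: 7.65
tool_pos: [529.2, -121.7, 31.9]
tcp_rot: [-179.9, 0.1, -180.0]
ft_force: [-14.8, -0.7, 33.4]
finger_gap: -0.1
grip_force: 17.1
```

Request:
{"fn": "send_rows", "kwargs": {
  "increments": [
    [-2.5,0,0,0,0,0],
    [-2.5,0,0,0,0,0],
    [-2.5,0,0,0,0,0],
    [-2.5,0,0,0,0,0]
  ]
}}

```text
time: 8.15
tool_pos: [539.5, -121.6, 31.9]
tcp_rot: [-179.9, 0.2, -180.0]
ft_force: [-13.6, -0.2, 31.1]
finger_gap: -0.0
grip_force: 15.8
```

Request:
{"fn": "send_rows", "kwargs": {
  "increments": [
    [-1.5,0,0,0,0,0],
    [-1.5,0,0,0,0,0],
    [0,0,0,0,0,0]
  ]
}}

```text
time: 8.52
tool_pos: [542.6, -121.6, 31.9]
tcp_rot: [-179.9, 0.2, -180.0]
ft_force: [-11.9, -0.1, 29.9]
finger_gap: -0.2
grip_force: 15.4
```

```bash
python3 rear.py
```

```text
blue box 239 261 150 92 rear lower edge [ 521.9 -121.8] column V [89, 95, 97, 98, 96, 124, 150, 122, 57, 48, 48, 54, 53]
269 [ 520.5 -121.8]
271 [ 521.4 -121.8]
273 [ 522.3 -121.8]
275 [ 523.3 -121.8]
[ 542.6 -121.6   31.9] [-11.9   0.   31.5]
```

It slipped about 3–4 mm on the pad when the leaf spring came in. I press a little harder and go on.

Request:
{"fn": "send_rows", "kwargs": {
  "increments": [
    [0,0,0.8,0,0,0],
    [-1,0,0,0,0,0],
    [-1,0,0,0,0,0],
    [-1,0,0,0,0,0]
  ]
}}

```text
time: 9.07
tool_pos: [545.8, -121.7, 31.9]
tcp_rot: [-179.9, 0.2, -180.0]
ft_force: [-17.2, 0.8, 40.0]
finger_gap: -0.3
grip_force: 19.7
```

Request:
{"fn": "send_rows", "kwargs": {
  "increments": [
    [-1,0,0,0,0,0],
    [-1,0,0,0,0,0],
    [0,0,0,0,0,0]
  ]
}}

```text
time: 9.45
tool_pos: [547.7, -121.8, 31.9]
tcp_rot: [-179.9, 0.2, -180.0]
ft_force: [-15.1, -0.6, 37.2]
finger_gap: -0.1
grip_force: 18.4
```

```bash
python3 rear.py;python3 look.py 4 wrist scene
```

```text
blue box 239 251 151 93 rear lower edge [ 522.2 -122. ] column V [95, 99, 97, 93, 98, 139, 146, 81, 48, 43, 45, 42, 43]
259 [ 521.1 -121.9]
261 [ 522.  -121.9]
263 [ 522.9 -121.9]
265 [ 523.8 -121.9]
[ 547.7 -121.8   31.9] [-15.4   0.5  37.1]
```

```bash
python3 - <<'E'
import cv2
a=cv2.imread('pics/wrist4.png')[170:370,215:415];b=cv2.imread('pics/scene4.png')[170:290,180:340]
cv2.imwrite('pics/v4.png',cv2.hconcat([cv2.resize(a,(400,400)),cv2.resize(b[:, :120],(400,400),interpolation=2)]))
E
```

```text
(no output)
```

View pics/v4.png

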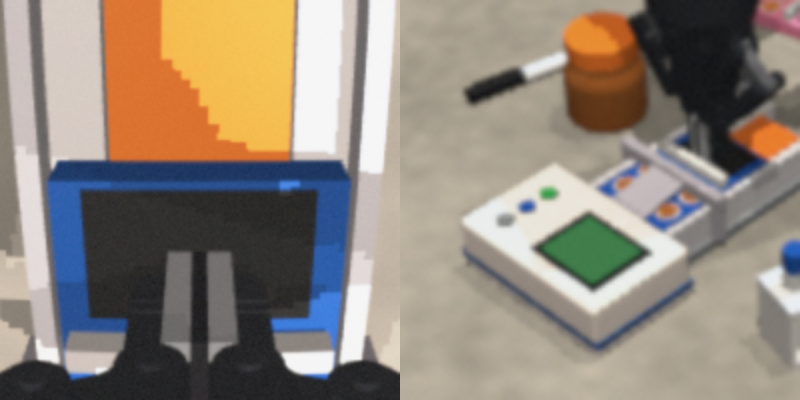

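The left crop shows the tongue still held under the rear of the cartridge, so it is not home. The fingertip is close behind the rib, so I push on against the rib.

Request:
{"fn": "send_rows", "kwargs": {
  "increments": [
    [-1,0,0,0,0,0],
    [-1,0,0,0,0,0],
    [-1,0,0,0,0,0],
    [0,0,0,0,0,0]
  ]
}}

```text
time: 10.1
tool_pos: [549.5, -121.8, 31.9]
tcp_rot: [-179.9, 0.1, -180.0]
ft_force: [-21.0, 1.0, 42.4]
finger_gap: -0.4
grip_force: 25.5
```

Request:
{"fn": "send_rows", "kwargs": {
  "increments": [
    [-1,0,0,0,0,0],
    [-1,0,0,0,0,0],
    [0,0,0,0,0,0]
  ]
}}

```text
time: 10.48
tool_pos: [553.0, -121.8, 31.9]
tcp_rot: [-179.8, 0.3, -180.0]
ft_force: [-12.6, 0.0, 34.8]
finger_gap: -0.1
grip_force: 21.1
```

```bash
python3 rear.py
```

```text
blue box 239 248 152 93 rear lower edge [ 526.  -121.6] column V [121, 96, 95, 98, 113, 146, 142, 54, 45, 46, 41, 42, 43]
256 [ 525.  -121.5]
258 [ 525.9 -121.5]
260 [ 526.8 -121.5]
262 [ 527.7 -121.5]
[ 553.  -121.8   31.9] [-13.1  -0.5  36. ]
```

Contact with the rib makes it move on.

Request:
{"fn": "send_rows", "kwargs": {
  "increments": [
    [-1,0,0,0,0,0],
    [-1,0,0,0,0,0],
    [0,0,0,0,0,0]
  ]
}}

```text
time: 10.9
tool_pos: [555.1, -121.8, 31.9]
tcp_rot: [-179.8, 0.3, -180.0]
ft_force: [-11.7, 0.5, 33.7]
finger_gap: -0.1
grip_force: 20.7
```

Request:
{"fn": "send_rows", "kwargs": {
  "increments": [
    [-1,0,0,0,0,0],
    [-1,0,0,0,0,0],
    [0,0,0,0,0,0]
  ]
}}

```text
time: 11.28
tool_pos: [555.5, -121.8, 31.9]
tcp_rot: [-179.9, 0.1, -180.0]
ft_force: [-21.1, 0.3, 42.2]
finger_gap: 0.2
grip_force: 25.0
```

```bash
python3 rear.py
```

```text
blue box 238 248 153 93 rear lower edge [ 528.6 -122. ] column V [99, 98, 99, 95, 115, 145, 142, 54, 41, 43, 40, 37, 45]
256 [ 527.6 -121.9]
258 [ 528.5 -121.9]
260 [ 529.4 -121.9]
262 [ 530.3 -121.9]
[ 555.5 -121.8   31.9] [-21.3  -0.3  42.4]
```

Request:
{"fn": "send_rows", "kwargs": {
  "increments": [
    [-1,0,-0.5,0,0,0],
    [0,0,0,0,0,0]
  ]
}}

```text
time: 11.58
tool_pos: [555.5, -121.7, 31.8]
tcp_rot: [-179.9, -0.1, -180.0]
ft_force: [-24.3, -0.8, 42.5]
finger_gap: -0.0
grip_force: 25.3
```

```bash
python3 rear.py; python3 look.py 5 wrist scene; python3 - <<'E'
import cv2
a=cv2.imread('pics/wrist5.png')[170:370,215:415];b=cv2.imread('pics/scene5.png')[190:290,190:290]
cv2.imwrite('pics/v5.png',cv2.hconcat([cv2.resize(a,(400,400)),cv2.resize(b,(400,400),interpolation=2)]))
E
```

```text
blue box 238 247 153 94 rear lower edge [ 528.1 -122. ] column V [102, 99, 96, 96, 100, 146, 147, 87, 48, 44, 43, 42, 43]
255 [ 527.2 -121.9]
257 [ 528.1 -121.9]
259 [ 529.  -121.9]
261 [ 529.8 -121.9]
[ 555.5 -121.8   31.9] [-25.4   0.6  43.2]
```

View pics/v5.png

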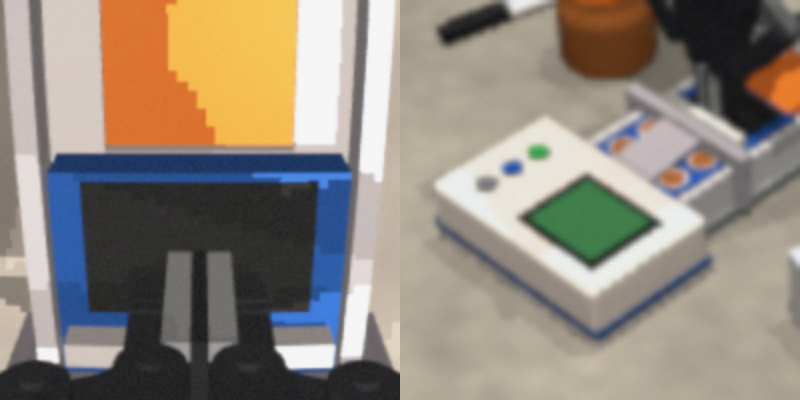

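The left crop shows the tongue up (wider, and a gap behind the cartridge at v≈247). Now I check the size of the gap against the expected 4 mm.

```bash
python3 - <<'E'
from h import *
from bench import r
d=r.snapshot('wrist');h=cv2.cvtColor(d['img'],cv2.COLOR_BGR2HSV)
m=cv2.inRange(h,(5,150,120),(30,255,255));m[255:]=0;m[:180]=0;m[:,:260]=0;m[:,370:]=0
c=max(cv2.findContours(m,0,1)[0],key=cv2.contourArea);x,y,w,hh=cv2.boundingRect(c);v=y+hh
print(x,y,w,hh)
for z in(20,26):print(z,fray(d,x+w//2,v,z)[:2].round(1),'width',(fray(d,x+w,v,z)-fray(d,x,v,z))[1].round(1))
for u in (280,350):
  cc=d['z_map'][:,u]
  k=[fray(d,u,v,32)[0].round(1) for v in (256,258)];print(k)
# head/rib depth check: fixed features
t=r.snapshot('top')
im=t['img'];print(im[192:206,400].tolist());print(ray(t,400,198,42).round(1),ray(t,400,200,42).round(1),ray(t,400,202,42).round(1))
E
```

```text
266 180 97 63
20 [ 526.2 -122. ] width 43.1
26 [ 524.1 -121.9] width 41.5
[np.float64(527.7), np.float64(528.6)]
[np.float64(527.6), np.float64(528.5)]
[[152, 155, 155], [153, 155, 156], [153, 155, 155], [154, 155, 155], [145, 151, 155], [125, 134, 144], [82, 89, 97], [77, 58, 50], [91, 55, 34], [92, 51, 27], [93, 51, 28], [94, 52, 28], [91, 50, 24], [91, 50, 25]]
[627.8 -87.1  42. ] [624.4 -87.   42. ] [621.  -86.9  42. ]
```

The gap is 4.1 mm and the rear is 100 mm from the head face, so it is home and latched. I ease off gradually.

Request:
{"fn": "send_rows", "kwargs": {
  "increments": [
    [2,0,-1,0,0,0],
    [0,0,0,0,0,0]
  ]
}}

```text
time: 12.08
tool_pos: [555.4, -121.8, 32.0]
tcp_rot: [-179.9, 0.2, 180.0]
ft_force: [-8.4, -1.9, 23.6]
finger_gap: -0.0
grip_force: 13.6
```

Request:
{"fn": "send_rows", "kwargs": {
  "increments": [
    [0,0,-1.5,0,0,0],
    [0,0,0,0,0,0]
  ]
}}

```text
time: 12.32
tool_pos: [555.2, -121.4, 32.0]
tcp_rot: [-179.9, 0.2, 180.0]
ft_force: [-0.6, -2.1, 11.9]
finger_gap: 0.2
grip_force: 5.7
```

Request:
{"fn": "send_rows", "kwargs": {
  "increments": [
    [0,0,-1.5,0,0,0],
    [0,0,-1,0,0,0],
    [1,0,-2,0,0,0],
    [1,0,-4,0,0,0],
    [0,0,0,0,0,0]
  ]
}}

```text
time: 12.95
tool_pos: [551.7, -120.3, 38.9]
tcp_rot: [-180.0, 0.0, -180.0]
ft_force: [1.5, 0.3, 0.7]
finger_gap: 0.2
grip_force: 0.0
```

Request:
{"fn": "send_rows", "kwargs": {
  "increments": [
    [0,0,-20,0,0,0],
    [0,0,-40,0,0,0],
    [0,0,-40,0,0,0],
    [0,0,0,0,0,0],
    [0,0,0,0,0,0]
  ]
}}

```text
time: 13.58
tool_pos: [551.7, -120.3, 139.1]
tcp_rot: [-180.0, 0.0, -180.0]
ft_force: [-0.1, -0.4, -0.2]
finger_gap: 0.2
grip_force: 0.0
```

```bash
python3 - <<'E'
from bench import r
import cv2
d=r.snapshot('wrist');cv2.imwrite('pics/w6.png',d['img']);print(r.sense()['ft_force'].round(1))
E
```

```text
[ 0.2 -0.4 -0.9]
```

View pics/w6.png

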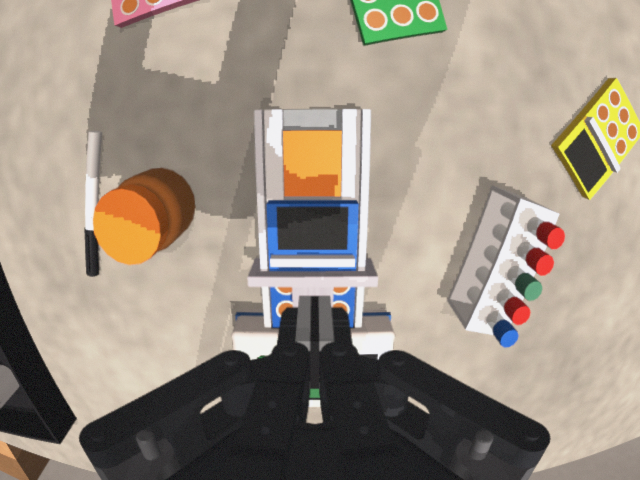

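The cartridge lies under the gate at (312,235) with its front at the head (v≈322). The tongue is up behind it at (312,165), and the bystanders have not moved. A quick check of the rear-edge position, then I hand in.

```bash
python3 - <<'E'
from h import *
from bench import r
d=r.snapshot('wrist');h=cv2.cvtColor(d['img'],cv2.COLOR_BGR2HSV)
for v in range(190,208,2):print(v,h[v,313].tolist(),fray(d,313,v,32)[0].round(1),fray(d,313,v,26)[0].round(1))
print(r.hand_in())
E
```

```text
190 [11, 196, 208] 517.2 518.4
192 [12, 205, 204] 518.6 519.8
194 [11, 195, 207] 520.0 521.3
196 [11, 192, 202] 521.4 522.7
198 [11, 67, 144] 522.8 524.2
200 [150, 6, 118] 524.2 525.6
202 [110, 152, 92] 525.6 527.1
204 [109, 185, 91] 527.0 528.5
206 [109, 178, 133] 528.5 530.0
the job is handed in; nothing more can be done
None
```

The blue cartridge is home against the end stop, with the tongue sprung up about 4 mm behind it. The arm is clear, the rack, jar and marker look undisturbed, and I handed the job in at about 14 s; no verdict was returned.

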